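Line up the measuring cups by size on the sink ledge

ROBOT

A 6-joint arm with a two-finger parallel gripper is mounted at the origin on the work surface. World frame = base frame: x ahead of the robot, y to its left, z up, the work surface at z = 0. Lengths are in m, angles in rad, forces in N, time in s.
With the tool pointing down it reaches from about 0.35 to 0.975 m from the base axis. Payload 4.9 kg.
Tool frame: the origin (TCP) lies at the very end of the fingers, on their centre line; the grasp point (between the pads) lies 19 mm behind it; z points along the fingers, x is the direction in which the jaws open and shut, and the axes are right-handed (so a half turn about z gives the same grasp; the last joint's range is limited). The gripper opens to 85 mm and grips with 20 to 120 N. Pads are 22 mm wide; open, the fingers measure 114 mm over their backs; the gripper's body (76 mm by 85 mm) begins 54 mm behind the grasp point. The pads swing forward as they close: fully open they stand 13 mm farther back than shut.
Start: joints at [1.16, 0.053, 1.613, -0, 1.476, -0.119], TCP at [0.18, 0.599, 0.231] pointing down, gripper open.
Joint ranges: [-3.01, 3.01], [-1.01, 2.22], [0.06, 2.58], [-1.02, 4.17], [0.09, 2.62], [-3.14, 3.14]. Speed limits (rad/s): [2.57, 2.57, 3.14, 3.14, 3.14, 3.14].

INTERFACE

Orientations are given as a rotation vector (axis times angle).
In Python, from station import monitor, imaging, ticket gives the robot as it stands.
- The arm moves only by the tool step_arm, never from a script. Its argument "targets" is one flat list of numbers, 4 for each row, row after row: the shift along the tool's x, y, z in m, then the turn about the tool's z in rad. In form: [tx, ty, tz, roll, tx, ty, tz, roll, ...]. A call has 1 to 12 rows; each row is the pose to reach, as a shift and turn from the pose measured when the call began, along the tool's axes at that moment; what a row does not reach only later rows make up. A row lasts 1/12 s, in which the tool goes at most 41.7 mm and 7.16 degrees, less where a joint would pass 70% of its speed; a pose out of reach is approached as far as the arm can. A call with a gripper value outside its range is refused whole. "grip" is the finger opening in m, from 0 to 0.0854, set as the call begins (left out, the last holds). The fingers move at their own pace and stop on an object; "force" is the grip in N (left out, the last holds). Time passes only in rows, so rows that repeat a pose let the fingers close. It gives the time, the measured TCP pose, the force and the opening at its end, in the units of the state.
- monitor.get_obs(): the state, without advancing time (a new reading comes with each control period).
- imaging.get_image(name): name is "scene" or "side" or "wrist"; returns a dict with "color" (480x640x3 uint8, red, green, blue), "depth" (480x640 float32, m along the optical axis (not along the pixel's ray), 0 where there is no reading), "fov_y" (degrees; the focal length in pixels is half the picture's height over the tangent of half this angle, whatever the lens; pixels are square), "cx", "cy" (the principal point, pixels), "R" (3x3) and "t" (3): a world point X has camera coordinates R X + t. Camera axes: x right, y down, z forward; pixel columns grow to the right and rows downward; lengths in m; the calibration is good to about 2 mm. The wrist camera is an equidistant fisheye: a pixel r from the principal point sees the ray r / f radians off the axis. A picture is of the moment at which its call begins.
- ticket.finish_job(): hands the job in, once; it reports no verdict.
Trained networks look in a picture, given as the dict that the camera call returned (one of the last four; its "shot" number tells which), for a name from the list of things; names that differ only in an ending like _2 or _b are one class to them, and where a whole thing is asked for, a point or a joint stands for the part that bears it (a point fixed in the world has none). Each returns a list of dicts, best first, with "score" (0 to 1); they miss things now and then, are a little off and sometimes report something else, mostly with a low value. They report only what shows in the picture. A call takes as long as a camera call. They do not tell look-alikes from the thing itself.
- imaging.search_frame(name, picture): "uv" ([column, row] in pixels, amid what is visible of it).
- imaging.mark_of(name, picture): "uv" ([column, row] in pixels: a listed point, or the origin of a listed thing).
The state is a dict: "t": time; "q": joint angles; "dq": joint speeds; "effort": joint torques, N m; "tool_pos": TCP position; "tool_rot": TCP orientation; "contact_force": force on the tool from outside, world axes, zero at the start; "wrist_torque": the same for the moment, N m; "opening": finger opening in m.
Only numpy, scipy, OpenCV 4.12 (cv2) and the standard library are available. Lean on these libraries where they do the work, as an engineer would, in place of code of your own. Each camera call takes 0.05 s, during which the arm holds its last target.

TASK

Line up the four turquoise measuring cups in order of size on the four white pads of the grey strip, one upright in the middle of each pad: the largest on the pad next to the black drain plug, then ever smaller, ending with the smallest on the pad next to the bar of soap. Do not tip any cup over, and leave the plug and the soap where they are.

Things in the scene. Friction and masses are not known exactly. Their poses are not given: they have to be found in the camera images.
- cup_xs: the smallest of four turquoise plastic measuring cups: open-topped, straight-sided, round, without handle, 35 mm outside diameter, 40 mm tall, walls 3 mm, floor 5 mm, about 25 g; stands upright, loose, on the ledge at the start. Origin at the centre of its underside, z up along its axis.
- cup_s: the second smallest of four turquoise plastic measuring cups: open-topped, straight-sided, round, without handle, 44 mm outside diameter, 58 mm tall, walls 3 mm, floor 5 mm, about 40 g; stands upright, loose, on the ledge at the start. Origin at the centre of its underside, z up along its axis.
- cup_m: the second largest of four turquoise plastic measuring cups: open-topped, straight-sided, round, without handle, 53 mm outside diameter, 76 mm tall, walls 3 mm, floor 5 mm, about 60 g; stands upright, loose, on the ledge at the start. Origin at the centre of its underside, z up along its axis.
- cup_l: the largest of four turquoise plastic measuring cups: open-topped, straight-sided, round, without handle, 62 mm outside diameter, 94 mm tall, walls 3 mm, floor 5 mm, about 85 g; stands upright, loose, on the ledge at the start. Origin at the centre of its underside, z up along its axis.
- pad_a: end pad at the strip's -y end (the right-hand end seen from the robot); one of four identical white round pads, 76 mm diameter, fixed 95 mm apart (centre to centre) in a straight row on a grey strip (95 x 390 mm, 4 mm thick) lying on the ledge, the strip turned by up to 0.18 rad. Flat, 3 mm thick; its origin is at the centre of its underside, 4 mm above the ledge, so its top is 7 mm above the ledge, 3 mm above the origin. y runs along the row from pad_a to pad_d, z up.
- pad_b: second pad from the strip's -y end; one of four identical white round pads, 76 mm diameter, fixed 95 mm apart (centre to centre) in a straight row on a grey strip (95 x 390 mm, 4 mm thick) lying on the ledge, the strip turned by up to 0.18 rad. Flat, 3 mm thick; its origin is at the centre of its underside, 4 mm above the ledge, so its top is 7 mm above the ledge, 3 mm above the origin. y runs along the row from pad_a to pad_d, z up.
- pad_c: third pad from the strip's -y end; one of four identical white round pads, 76 mm diameter, fixed 95 mm apart (centre to centre) in a straight row on a grey strip (95 x 390 mm, 4 mm thick) lying on the ledge, the strip turned by up to 0.18 rad. Flat, 3 mm thick; its origin is at the centre of its underside, 4 mm above the ledge, so its top is 7 mm above the ledge, 3 mm above the origin. y runs along the row from pad_a to pad_d, z up.
- pad_d: end pad at the strip's +y end (the left-hand end seen from the robot); one of four identical white round pads, 76 mm diameter, fixed 95 mm apart (centre to centre) in a straight row on a grey strip (95 x 390 mm, 4 mm thick) lying on the ledge, the strip turned by up to 0.18 rad. Flat, 3 mm thick; its origin is at the centre of its underside, 4 mm above the ledge, so its top is 7 mm above the ledge, 3 mm above the origin. y runs along the row from pad_a to pad_d, z up.
- plug: black hard silicone sink drain plug, round, 56 mm diameter, 36 mm tall with the small stud on top, loose on the ledge just off one end of the strip (which end changes), about 100 mm from the end pad's centre: it marks the end where the largest cup belongs. Not to be moved. Origin at the centre of its underside.
- soap: yellow bar of soap, 50 x 75 x 26 mm, loose on the ledge just off the other end of the strip, about 100 mm from the end pad's centre: it marks the end where the smallest cup belongs. Not to be moved. Origin at the centre of its underside.
There are look-alikes about, which are no part of the job. Leave any blue look-alike of the cup_l alone. What is shaped like the cup_m but yellow is not meant.

How it is judged:
By the outcome, as a careful person would: the job done as asked, in the order asked, and still so for the second after the job is handed in, with the robot touching nothing.
It also fails if it takes over 101 s, if anything falls off the work surface, if the arm or the gripper's body presses on something with over 40 N, if the wrist force passes 120 N, or if a joint passes its speed limit or range.

## Working session

There is one attempt and no reset: what is moved stays moved. The work goes in short steps, Python scripts to look and compute and a tool call to move; the robot and the scene stay as the last step left them, time stands still between calls to the robot, and variables do not carry over. Pictures are saved under pics/ and viewed, and the job is handed in when it is done.

Besides the shell and the picture viewer there is one more tool, called by a JSON object that holds its "method" and its "body". step_arm: Moves the arm, as the interface text tells. Its arguments: {"type":"object","properties":{"targets":{"type":"array","items":{"type":"number"}},"grip":{"type":"number"},"force":{"type":"number"}},"required":["targets"]}

```bash
mkdir -p pics; ls; cat > h.py <<'E'
import numpy as np, cv2
from station import monitor, imaging, ticket
def save(d,n): cv2.imwrite('pics/'+n+'.png', cv2.cvtColor(d['color'],cv2.COLOR_RGB2BGR))
def foc(d): return 240/np.tan(np.radians(d['fov_y'])/2)
def cloud(d):
    f=foc(d); v,u=np.mgrid[0:480,0:640]; z=d['depth']
    P=np.stack([(u-d['cx'])/f*z,(v-d['cy'])/f*z,z],-1)
    return (P-np.array(d['t']))@np.array(d['R'])
def proj(d,X):
    c=np.array(d['R'])@X+np.array(d['t']); f=foc(d); return c[:2]/c[2]*f+[d['cx'],d['cy']]
E
python3 - <<'E'
from h import *
o=monitor.get_obs(); print({k:np.round(v,3) for k,v in o.items()})
for n in ['scene','side','wrist']:
    d=imaging.get_image(n); save(d,n+'0'); print(n,d['fov_y'],np.round(d['R'],3).tolist(),np.round(d['t'],3))
    np.savez('pics/'+n+'0.npz',**{k:d[k] for k in['color','depth','fov_y','cx','cy','R','t']})
    print((d['depth']>0).mean())
E
```

```text
pics
{'t': np.float64(0.0), 'q': array([ 1.16 ,  0.053,  1.614, -0.   ,  1.476, -0.119]), 'dq': array([-0.   ,  0.   ,  0.001, -0.001,  0.   , -0.002]), 'effort': array([-2.0000e-03, -3.9367e+01, -3.7018e+01, -0.0000e+00,  7.0000e-03,
       -0.0000e+00]), 'tool_pos': array([0.18 , 0.598, 0.23 ]), 'tool_rot': array([ 2.52 ,  1.874, -0.003]), 'contact_force': array([ 0.942, -0.281, -0.167]), 'wrist_torque': array([ 0.025, -0.061, -0.022]), 'opening': np.float64(0.085)}
scene 57.514934184827304 [[0.164, 0.986, 0.011], [0.661, -0.102, -0.744], [-0.733, 0.129, -0.668]] [-0.039 -0.304  1.192]
0.9960221354166666
side 57.72384399449332 [[0.777, -0.629, -0.014], [-0.35, -0.414, -0.84], [0.523, 0.658, -0.542]] [-0.417  0.224  0.565]
0.996015625
wrist 65.70646984690485 [[0.287, 0.958, -0.002], [0.914, -0.274, 0.298], [0.285, -0.087, -0.955]] [-0.625 -0.039  0.379]
0.9952311197916667
```

View pics/scene0.png

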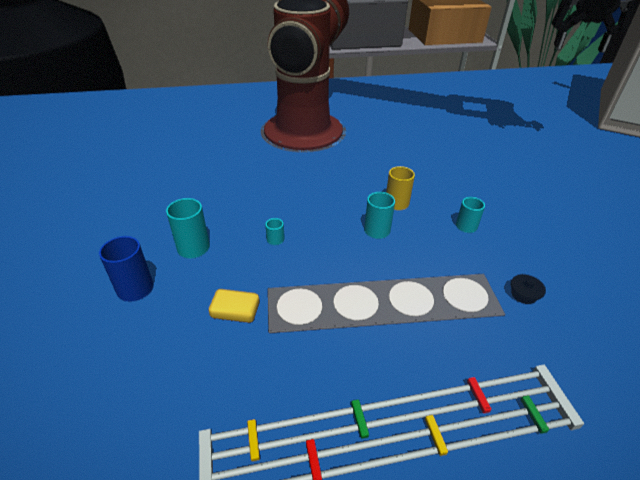

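View pics/side0.png

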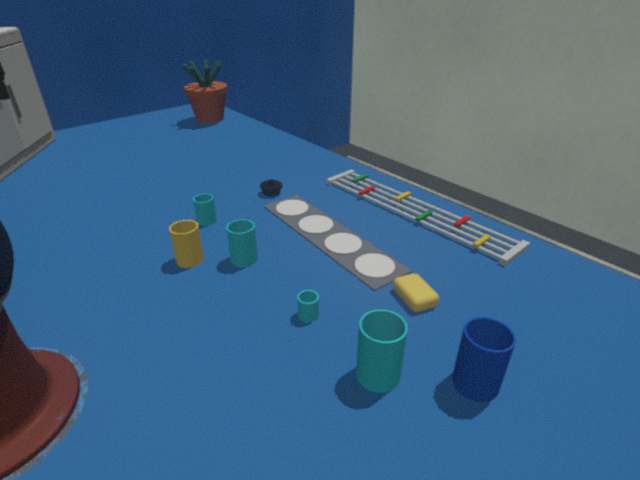

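View pics/wrist0.png

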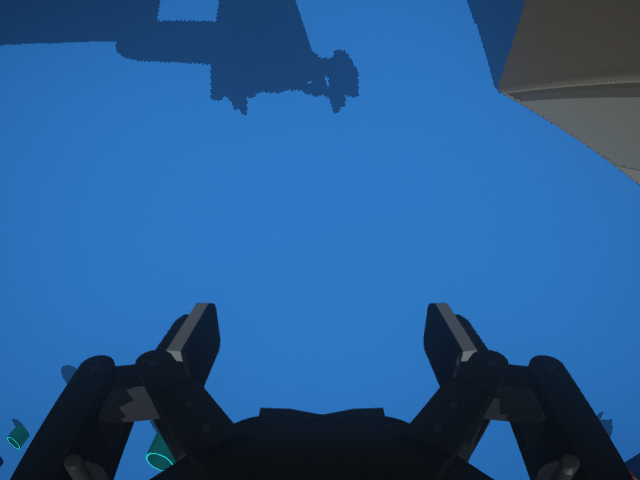

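In the scene view (camera facing the robot) the plug at (528,288) is at the +y end and the soap at (234,306) at the -y end, so L→pad_d, M→pad_c, S→pad_b, XS→pad_a.

Candidates in the scene view:
- Turquoise cups: L (188,228), XS (275,231), M (379,215), S (470,214).
- Look-alikes to leave alone: blue cup (127,268) and yellow cup (400,188).

Next I measure them from both cameras.

```bash
python3 - <<'E'
from h import *
from scipy.optimize import least_squares
def circ(xy):
    f=lambda p:np.hypot(xy[:,0]-p[0],xy[:,1]-p[1])-p[2]
    return least_squares(f,[*xy.mean(0),.03],loss='soft_l1',f_scale=.001).x
for n in ['scene','side']:
    d=dict(np.load(f'pics/{n}0.npz')); P=cloud(d); hsv=cv2.cvtColor(d['color'],cv2.COLOR_RGB2HSV)
    H,S,V=hsv[...,0],hsv[...,1],hsv[...,2]
    ws=(P[...,0]>.2)&(P[...,0]<.95)&(abs(P[...,1])<.6)&(P[...,2]<.15)&(d['depth']>0)
    print(n,'table z',np.median(P[...,2][ws&(H>103)&(H<115)]))
    for nm,m in [('turq',(H>75)&(H<97)&(S>100)&(V>50)),('yel',(H>15)&(H<32)&(S>120)),('white',(S<60)&(V>150)),('dark',(V<50)),('blue',(H>112)&(S>150)&(P[...,2]>.012))]:
        k,L,st,c=cv2.connectedComponentsWithStats((m&ws).astype(np.uint8))
        for i in range(1,k):
            if st[i,4]<120: continue
            p=P[L==i]; zt=np.percentile(p[:,2],98)
            line=f"{nm} px{np.round(c[i])} n{st[i,4]} zmax{zt:.3f} mean{np.round(p.mean(0),3)}"
            if nm in('turq','blue') or (nm=='yel' and zt>.05):
                r=p[p[:,2]>zt-.004]; line+=f" rim{np.round(circ(r[:,:2]),4)}"
                # low outer wall
                r=p[(p[:,2]<zt-.012)&(p[:,2]>.006)]; line+=f" wall{np.round(circ(r[:,:2]),4)}"
            if nm=='white':
                ct,_=cv2.findContours((L==i).astype(np.uint8),0,1); e=P[ct[0][:,0,1],ct[0][:,0,0]]; line+=f" circ{np.round(circ(e[:,:2]),4)}"
            print(line)
E
```

```text
scene table z 0.00020230736897778473
turq px[379. 214.] n1131 zmax0.076 mean[0.448 0.085 0.047] rim[0.4397 0.0881 0.0247] wall[0.4398 0.088  0.0249]
turq px[470. 214.] n725 zmax0.058 mean[0.461 0.269 0.036] rim[0.4546 0.2727 0.0204] wall[0.4549 0.2725 0.0204]
turq px[188. 227.] n1889 zmax0.094 mean[ 0.445 -0.272  0.058] rim[ 0.4351 -0.2738  0.0293] wall[ 0.4354 -0.2739  0.0294]
turq px[274. 231.] n414 zmax0.041 mean[ 0.44  -0.117  0.025] rim[ 0.4361 -0.1166  0.0157] wall[ 0.4364 -0.1165  0.0159]
yel px[400. 186.] n849 zmax0.076 mean[0.367 0.153 0.05 ] rim[0.3576 0.1546 0.0243] wall[0.3574 0.155  0.025 ]
yel px[234. 305.] n1295 zmax0.028 mean[ 0.611 -0.199  0.023]
yel px[436. 435.] n367 zmax0.021 mean[0.861 0.049 0.018]
yel px[253. 440.] n337 zmax0.021 mean[ 0.831 -0.181  0.019]
white px[465. 294.] n1169 zmax0.009 mean[0.635 0.19  0.007] circ[0.6334 0.1909 0.0367]
white px[411. 298.] n1218 zmax0.009 mean[0.629 0.096 0.007] circ[0.6272 0.096  0.0368]
white px[356. 302.] n1251 zmax0.009 mean[0.623 0.001 0.007] circ[0.621  0.0014 0.0368]
white px[299. 306.] n1293 zmax0.009 mean[ 0.617 -0
[... 567 characters left out ...]
 0.2856  9.9967]
white px[491. 438.] n488 zmax0.014 mean[0.873 0.121 0.011] circ[-98.53    -3.6872  99.4761]
white px[232. 457.] n1304 zmax0.015 mean[ 0.844 -0.208  0.012] circ[ 0.8362 -0.1934  0.0417]
white px[373. 443.] n616 zmax0.013 mean[ 0.855 -0.031  0.011] circ[-366.2695  -15.8141  367.4638]
white px[230. 453.] n204 zmax0.014 mean[ 0.838 -0.21   0.011] circ[ 1.0211 -0.2029  0.1835]
white px[379. 462.] n664 zmax0.014 mean[ 0.879 -0.03   0.011] circ[7.3899 0.2284 6.5161]
dark px[527. 289.] n750 zmax0.036 mean[0.651 0.289 0.022]<stdin>:5: RuntimeWarning: Mean of empty slice.
  ret = um.true_divide(
Traceback (most recent call last):
ValueError: Initial guess is outside of provided bounds
```

```bash
python3 - <<'E'
from h import *
from scipy.optimize import least_squares
def circ(xy,R):
    if len(xy)<8: return np.zeros(2)
    f=lambda p:np.hypot(xy[:,0]-p[0],xy[:,1]-p[1])-R
    return least_squares(f,xy.mean(0),loss='soft_l1',f_scale=.001).x
for n in ['scene','side']:
    d=dict(np.load(f'pics/{n}0.npz')); P=cloud(d); hsv=cv2.cvtColor(d['color'],cv2.COLOR_RGB2HSV)
    cam=-d['R'].T@d['t']
    H,S,V=hsv[...,0],hsv[...,1],hsv[...,2]
    ws=(P[...,0]>.2)&(P[...,0]<.75)&(abs(P[...,1])<.6)&(P[...,2]<.15)&(d['depth']>0)
    print(n,'table z',np.median(P[...,2][ws&(H>103)&(H<115)]))
    for nm,m in [('turq',(H>75)&(H<97)&(S>100)&(V>40)),('yel',(H>15)&(H<32)&(S>120)),('white',(S<60)&(V>130)),('dark',(V<50))]:
        k,L,st,c=cv2.connectedComponentsWithStats((m&ws).astype(np.uint8))
        for i in range(1,k):
            if st[i,4]<120: continue
            p=P[L==i]; zt=np.percentile(p[:,2],98)
            line=f"{nm} px{np.round(c[i])} n{st[i,4]} zmax{zt:.3f} mean{np.round(p.mean(0),3)}"
            if nm=='turq' or (nm=='yel' and zt>.05):
                R=min([.0175,.022,.0265,.031],key=lambda r:abs({.0175:.04,.022:.058,.0265:.076,.031:.094}[r]-zt))
                r=p[(p[:,2]<zt-.008)&(p[:,2]>.006)]
                c0=circ(r[:,:2],R)
                for _ in range(4):  # keep outer near side
                    q=r[np.abs(np.hypot(*(r[:,:2]-c0).T)-R)<.004]; u=cam[:2]-c0
                    q=q[(q[:,:2]-c0)@u>0]; c0=circ(q[:,:2],R)
                line+=f" R{R} wall{np.round(c0,4)} {len(q)}"
            if nm=='white':
                ct,_=cv2.findContours((L==i).astype(np.uint8),0,1); e=P[ct[0][:,0,1],ct[0][:,0,0]]; line+=f" circ{np.round(circ(e[:,:2],.0372),4)}"
            print(line)
E
```

```text
scene table z 0.0002581368753812541
turq px[379. 214.] n1131 zmax0.076 mean[0.448 0.085 0.047] R0.0265 wall[0.4379 0.0887] 651
turq px[470. 214.] n725 zmax0.058 mean[0.461 0.269 0.036] R0.022 wall[0.4532 0.2735] 397
turq px[188. 227.] n1889 zmax0.094 mean[ 0.445 -0.272  0.058] R0.031 wall[ 0.4335 -0.2742] 1141
turq px[274. 231.] n414 zmax0.041 mean[ 0.44  -0.117  0.025] R0.0175 wall[ 0.4345 -0.1164] 180
yel px[400. 186.] n849 zmax0.076 mean[0.367 0.153 0.05 ] R0.0265 wall[0.3556 0.1555] 487
yel px[234. 305.] n1295 zmax0.028 mean[ 0.611 -0.199  0.023]
white px[465. 294.] n1199 zmax0.009 mean[0.635 0.19  0.007] circ[0.6329 0.1912]
white px[411. 298.] n1241 zmax0.009 mean[0.629 0.096 0.007] circ[0.6268 0.0963]
white px[356. 302.] n1282 zmax0.009 mean[0.622 0.001 0.007] circ[0.6205 0.0014]
white px[299. 306.] n1321 zmax0.009 mean[ 0.616 -0.094  0.007] circ[ 0.6143 -0.0934]
dark px[527. 289.] n750 zmax0.036 mean[0.651 0.289 0.022]
side table z 0.0001056195487314335
turq px[204. 209.] n558 zmax0.058 mean[0.45  0.262 0.035] R0.022 wall[0.4554 0.2714] 330
turq px[242. 242.] n1178 zmax0.076 mean[0.434 0.077 0.046] R0.0265 wall[0.4399 0.0866] 726
turq px[308. 305.] n591 zmax0.041 mean[ 0.432 -0.122  0.025] R0.0175 wall[ 0.4362 -0.1186] 250
turq px[380. 349.] n3455 zmax0.094 mean[ 0.428 -0.282  0.059] R0.031 wall[ 0.4349 -0.276 ] 1880
yel px[186. 243.] n1074 zmax0.076 mean[0.352 0.141 0.047] R0.0265 wall[0.3578 0.1536] 692
yel px[416. 289.] n705 zmax0.027 mean[ 0.597 -0.206  0.025]
white px[292. 207.] n436 zmax0.008 mean[0.633 0.189 0.007] circ[0.6351 0.1911]
white px[315. 223.] n525 zmax0.008 mean[0.627 0.094 0.007] circ[0.6283 0.0958]
white px[343. 242.] n652 zmax0.009 mean[ 0.62  -0.001  0.007] circ[0.6219 0.0011]
white px[374. 265.] n800 zmax0.009 mean[ 0.614 -0.096  0.007] circ[ 0.6156 -0.0941]
```

```bash
cat >> h.py <<'E'
from scipy.spatial.transform import Rotation as Ro
import sys
def go(x,y,z,yaw=0.0):
    o=monitor.get_obs(); R=Ro.from_rotvec(o['tool_rot']).as_matrix(); d=R.T@(np.array([x,y,z])-o['tool_pos'])
    cur=np.arctan2(R[1,0],R[0,0]); t=(cur-yaw+np.pi/2)%np.pi-np.pi/2
    print('t',round(float(o['t']),2),'pos',np.round(o['tool_pos'],4),'yaw',round(cur,3),'tilt',np.round(R[:,2],3),'q',np.round(o['q'],2),'F',np.round(o['contact_force'],1),'open',round(float(o['opening']),4))
    print('DELTA',np.round(d,4),'roll',round(t,3))
if __name__=='__main__': go(*map(float,sys.argv[1:]))
E
python3 h.py .4543 .2725 .16
python3 - <<'E'
from h import *
d=dict(np.load('pics/scene0.npz')); c=d['color'][150:340,90:560]
cv2.imwrite('pics/crop0.png',cv2.cvtColor(cv2.resize(c,None,fx=1.7,fy=1.7,interpolation=cv2.INTER_CUBIC),cv2.COLOR_RGB2BGR))
E
```

```text
t 0.15 pos [0.1796 0.5981 0.2303] yaw 1.279 tilt [-0.001 -0.002 -1.   ] q [ 1.16  0.05  1.61 -0.    1.48 -0.12] F [ 0.2 -0.1 -0.5] open 0.0852
DELTA [-0.2327  0.3568  0.0706] roll 1.279
```

View pics/crop0.png

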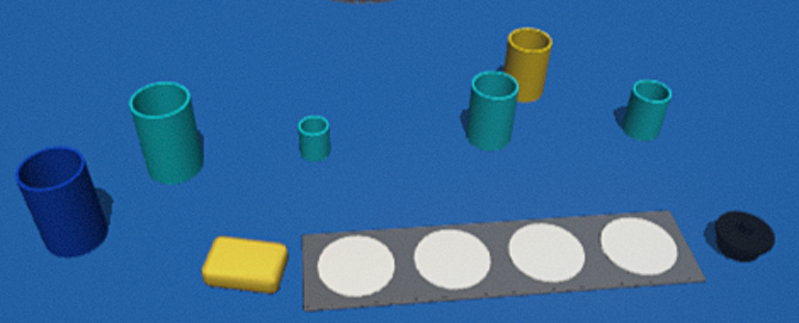

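The crop shows turquoise L (165,130), XS (314,138), M (493,110) and S (647,108). The blue (62,200) and yellow (528,62) cups are decoys. I start with S.

{"method": "step_arm", "body": {"targets": [-0.02,0.03,0.005,0.1,-0.04,0.06,0.01,0.2,-0.06,0.09,0.015,0.32,-0.08,0.12,0.02,0.44,-0.1,0.15,0.025,0.56,-0.12,0.18,0.03,0.68,-0.14,0.21,0.035,0.8,-0.16,0.24,0.04,0.92,-0.18,0.27,0.05,1.04,-0.2,0.31,0.06,1.16,-0.22,0.34,0.07,1.27,-0.233,0.357,0.07,1.28], "grip": 0.085}}

```text
t: 1.15
tool_pos: [0.4552, 0.2687, 0.158]
tool_rot: [3.138, -0.012, -0.006]
contact_force: [-0.8, 0.4, 0.1]
opening: 0.0849
```

```bash
python3 h.py .4543 .2725 .022
python3 -c "
from h import *
d=imaging.get_image('wrist'); save(d,'w1')"
```

```text
t 1.15 pos [0.4552 0.2687 0.158 ] yaw -0.008 tilt [-0.004 -0.004 -1.   ] q [ 0.39 -0.12  1.91 -0.    1.36  0.4 ] F [-0.8  0.4  0.1] open 0.0849
DELTA [-0.0005 -0.0044  0.136 ] roll -0.008
```

View pics/w1.png

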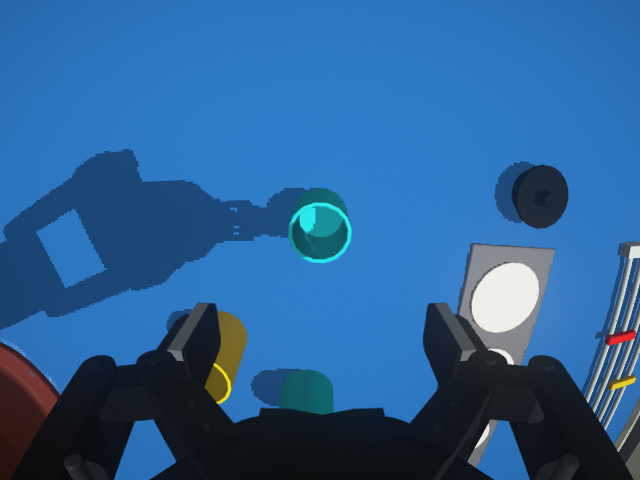

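The S cup is centred at (320,232), midway between the fingers. I descend and grip.

{"method": "step_arm", "body": {"targets": [0,-0.002,0.02,0,0,-0.004,0.045,0,0,-0.004,0.07,0,0,-0.004,0.095,0,0,-0.004,0.115,0,0,-0.004,0.13,0,0,-0.004,0.136,0,0,-0.004,0.136,0,0,-0.004,0.136,0]}}

```text
t: 1.95
tool_pos: [0.4567, 0.2707, 0.0232]
tool_rot: [3.137, -0.011, -0.002]
contact_force: [0.2, 0.3, -0.1]
opening: 0.085
```

{"method": "step_arm", "body": {"targets": [0,0,0,0,0,0,0,0,0,0,0,0,0,0,0,0,0,0,0,0,0,0,0,0], "grip": 0.03, "force": 25}}

```text
t: 2.45
tool_pos: [0.4575, 0.2711, 0.0244]
tool_rot: [3.137, -0.011, 0.0]
contact_force: [0.4, -0.8, 5.5]
opening: 0.0423
```

```bash
python3 h.py .4543 .2725 .022
python3 -c "
from h import *
d=imaging.get_image('side'); save(d,'s1')"
```

```text
t 2.45 pos [0.4575 0.2711 0.0244] yaw -0.007 tilt [ 0.    -0.004 -1.   ] q [ 0.4   0.06  1.98 -0.    1.11  0.41] F [ 0.4 -0.8  5.5] open 0.0423
DELTA [-0.0032 -0.0013  0.0024] roll -0.007
```

View pics/s1.png

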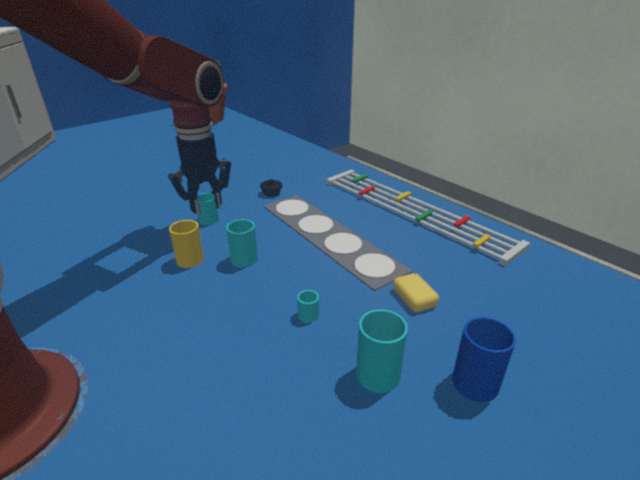

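{"method": "step_arm", "body": {"targets": [0,0,-0.005,0,0,0,-0.02,0,0,0,-0.04,0,0,0,-0.065,0,0,0,-0.09,0,0,0,-0.11,0,0,0,-0.12,0,0,0,-0.12,0]}}

```text
t: 3.17
tool_pos: [0.459, 0.2723, 0.1473]
tool_rot: [3.139, -0.011, 0.008]
contact_force: [0.2, 0.5, 0.8]
opening: 0.0424
```

```bash
python3 h.py .6212 .0000 .145
```

```text
t 3.17 pos [0.459  0.2723 0.1473] yaw -0.007 tilt [ 0.005 -0.002 -1.   ] q [ 0.4  -0.1   1.91 -0.    1.33  0.41] F [0.2 0.5 0.8] open 0.0424
DELTA [0.1641 0.2711 0.0037] roll -0.007
```

{"method": "step_arm", "body": {"targets": [0.006,0.01,0,0,0.02,0.03,0,0,0.035,0.058,0,0,0.053,0.088,0,0,0.071,0.118,0,0,0.089,0.148,0,0,0.107,0.178,0,0,0.125,0.208,0,0,0.142,0.235,0,0,0.155,0.256,0,0,0.162,0.268,0,0,0.164,0.271,0,0]}}

```text
t: 4.17
tool_pos: [0.6209, -0.0023, 0.1466]
tool_rot: [3.139, -0.015, 0.003]
contact_force: [-0.2, 0.4, -0.3]
opening: 0.0424
```

```bash
cat > look.py <<'E'
from h import *
from scipy.optimize import least_squares
# wall fits of held/placed cup near (x,y) from both cams
Rs={'xs':(.0175,.04),'s':(.022,.058),'m':(.0265,.076),'l':(.031,.094)}
def circ(xy,R):
    f=lambda p:np.hypot(xy[:,0]-p[0],xy[:,1]-p[1])-R
    return least_squares(f,xy.mean(0),loss='soft_l1',f_scale=.001).x
def cup(k,x,y,names=('scene','side'),tag=None,zmax=.35):
    R,h=Rs[k]; out=[]
    for n in names:
        d=imaging.get_image(n); P=cloud(d); hsv=cv2.cvtColor(d['color'],cv2.COLOR_RGB2HSV)
        if tag: save(d,tag+n)
        H,S,V=hsv[...,0],hsv[...,1],hsv[...,2]
        m=(H>75)&(H<97)&(S>100)&(V>30)&(np.hypot(P[...,0]-x,P[...,1]-y)<.05)&(P[...,2]<zmax)
        p=P[m]
        if len(p)<60: print(n,'few',len(p)); continue
        zb,zt=np.percentile(p[:,2],[1,99]); cam=-np.array(d['R']).T@np.array(d['t'])
        r=p[(p[:,2]>zb+.003)&(p[:,2]<zt-.008)]; c0=np.array([x,y])
        for _ in range(8):
            q=r[(np.abs(np.hypot(*(r[:,:2]-c0).T)-R)<.008)&((r[:,:2]-c0)@(cam[:2]-c0)>0)]
            if len(q)<30: q=r
            c0=circ(q[:,:2],R)
        # tilt: fit lower and upper halves
        zm=np.median(q[:,2]); lo=circ(q[q[:,2]<zm][:,:2],R); hi=circ(q[q[:,2]>=zm][:,:2],R)
        print(n,'zb,zt',np.round([zb,zt],4),'c',np.round(c0,4),'lo',np.round(lo,4),'hi',np.round(hi,4),len(q)); out.append(c0)
    if out: print('MEAN',np.round(np.mean(out,0),4))
if __name__=='__main__': cup(sys.argv[1],float(sys.argv[2]),float(sys.argv[3]),tag=sys.argv[4] if len(sys.argv)>4 else None)
E
python3 look.py s .621 .0 h1; python3 h.py .6212 0 .0325
```

```text
scene zb,zt [0.1233 0.2125] c [ 0.6206 -0.    ] lo [ 6.206e-01 -1.000e-04] hi [6.209e-01 1.000e-04] 493
side zb,zt [0.1245 0.2521] c [ 0.622  -0.0013] lo [ 0.6224 -0.0014] hi [ 0.6213 -0.001 ] 497
MEAN [ 6.213e-01 -6.000e-04]
t 4.27 pos [ 6.204e-01 -1.000e-04  1.472e-01] yaw -0.008 tilt [ 0.002 -0.001 -1.   ] q [-0.12  0.1   1.7  -0.    1.33 -0.11] F [-0.6  0.3 -0.5] open 0.0422
DELTA [ 0.0006 -0.0002  0.1147] roll -0.008
```

{"method": "step_arm", "body": {"targets": [0,-0.001,0.01,0,0,-0.0015,0.03,0,0,-0.0015,0.05,0,0,-0.0015,0.07,0,0,-0.0015,0.085,0,0,-0.0015,0.097,0,0,-0.0015,0.105,0,0,-0.0015,0.11,0,0,-0.0015,0.112,0,0,-0.0015,0.113,0,0,-0.0015,0.114,0,0,-0.0015,0.114,0]}}

```text
t: 5.27
tool_pos: [0.6213, 0.0012, 0.034]
tool_rot: [3.14, -0.012, 0.006]
contact_force: [0.4, -0.3, -0.3]
opening: 0.0426
```

```bash
python3 look.py s .621 .0 h2; python3 h.py .6212 .001 .0305
```

```text
scene zb,zt [0.0095 0.1066] c [0.6211 0.0035] lo [0.621  0.0033] hi [0.6214 0.0037] 347
side zb,zt [0.0124 0.0805] c [0.6225 0.0013] lo [0.6225 0.0015] hi [0.6224 0.0012] 370
MEAN [0.6218 0.0024]
t 5.37 pos [0.6212 0.0011 0.034 ] yaw -0.008 tilt [ 0.004 -0.002 -1.   ] q [-0.12  0.24  1.76 -0.    1.14 -0.11] F [ 0.3  0.3 -1.6] open 0.0426
DELTA [0.     0.0001 0.0035] roll -0.008
```

{"method": "step_arm", "body": {"targets": [0,0.001,0.001,0,0,0.001,0.002,0,0,0.001,0.003,0,0,0.001,0.004,0,0,0.001,0.004,0,0,0.001,0.004,0]}}

```text
t: 5.87
tool_pos: [0.6216, 0.0, 0.0315]
tool_rot: [3.14, -0.012, 0.006]
contact_force: [-3.1, -0.8, 6.1]
opening: 0.0424
```

{"method": "step_arm", "body": {"targets": [0,0,0,0,0,0,0,0,0,0,0,0,0,0,0,0,0,0,0,0,0,0,0,0], "grip": 0.08}}

```text
t: 6.37
tool_pos: [0.6214, -0.0, 0.0312]
tool_rot: [3.14, -0.012, 0.005]
contact_force: [0.0, -0.9, -0.3]
opening: 0.0801
```

```bash
python3 look.py s .621 .0 h3; python3 h.py .621 .001 .17
```

```text
scene zb,zt [0.0084 0.2037] c [0.6217 0.0025] lo [0.6215 0.0023] hi [0.6219 0.0027] 307
side zb,zt [0.0101 0.0736] c [ 0.6234 -0.    ] lo [ 6.234e-01 -1.000e-04] hi [6.233e-01 1.000e-04] 468
MEAN [0.6225 0.0013]
t 6.47 pos [0.6215 0.     0.0313] yaw -0.008 tilt [ 0.003 -0.002 -1.   ] q [-0.12  0.24  1.76 -0.    1.14 -0.11] F [ 0.3 -0.1 -0.2] open 0.08
DELTA [-0.     -0.0007 -0.1387] roll -0.008
```

View pics/h3scene.png

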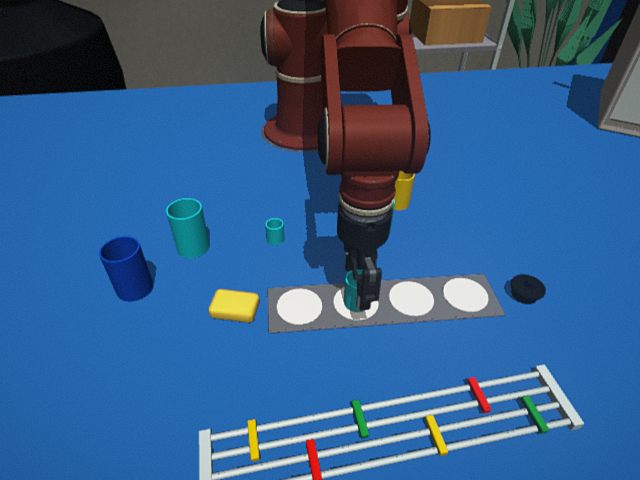

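S stands at about (355,290) in the middle of pad_b. I retreat and go for M.

{"method": "step_arm", "body": {"targets": [0,0,-0.015,0,0,0,-0.04,0,0,0,-0.075,0,0,0,-0.11,0,0,0,-0.14,0,-0.03,-0.01,-0.14,0,-0.06,-0.026,-0.14,0,-0.09,-0.042,-0.14,0,-0.12,-0.058,-0.14,0,-0.15,-0.074,-0.14,0,-0.175,-0.086,-0.14,0,-0.1825,-0.088,-0.14,0], "grip": 0.085}}

```text
t: 7.47
tool_pos: [0.4363, 0.0912, 0.1699]
tool_rot: [3.14, -0.009, 0.003]
contact_force: [1.1, -0.3, -0.7]
opening: 0.0852
```

```bash
python3 h.py .439 .0877 .04
```

```text
t 7.47 pos [0.4363 0.0912 0.1699] yaw -0.006 tilt [ 0.002 -0.001 -1.   ] q [ 0.04 -0.36  2.08 -0.    1.41  0.05] F [ 1.1 -0.3 -0.7] open 0.0852
DELTA [0.0024 0.0033 0.1299] roll -0.006
```

{"method": "step_arm", "body": {"targets": [0.002,0.003,0.005,0,0.002,0.003,0.02,0,0.002,0.003,0.045,0,0.002,0.003,0.07,0,0.002,0.003,0.095,0,0.002,0.003,0.115,0,0.002,0.003,0.126,0,0.002,0.003,0.13,0,0.002,0.003,0.13,0,0.002,0.003,0.13,0]}}

```text
t: 8.3
tool_pos: [0.4397, 0.0878, 0.0408]
tool_rot: [3.14, -0.009, 0.006]
contact_force: [-0.4, -0.2, 0.3]
opening: 0.0852
```

{"method": "step_arm", "body": {"targets": [0,0,0,0,0,0,0,0,0,0,0,0,0,0,0,0,0,0,0,0,0,0,0,0], "grip": 0.04, "force": 25}}

```text
t: 8.8
tool_pos: [0.441, 0.0878, 0.0425]
tool_rot: [3.14, -0.009, 0.01]
contact_force: [-0.5, -0.8, 6.9]
opening: 0.053
```

{"method": "step_arm", "body": {"targets": [0,0,-0.005,0,0,0,-0.02,0,0,0,-0.04,0,0,0,-0.065,0,0,0,-0.09,0,0,0,-0.11,0,0,0,-0.12,0,0,0,-0.12,0]}}

```text
t: 9.47
tool_pos: [0.4418, 0.0881, 0.1654]
tool_rot: [3.14, -0.009, 0.019]
contact_force: [-0.0, 0.8, -1.4]
opening: 0.0529
```

```bash
python3 h.py .6275 .0957 .165
```

```text
t 9.47 pos [0.4418 0.0881 0.1654] yaw -0.006 tilt [ 0.012 -0.001 -1.   ] q [ 0.03 -0.35  2.08 -0.    1.39  0.04] F [-0.   0.8 -1.4] open 0.0529
DELTA [ 0.1856 -0.0087  0.0026] roll -0.006
```

{"method": "step_arm", "body": {"targets": [0.005,0,0,0,0.018,-0.001,0,0,0.036,-0.002,0,0,0.058,-0.003,0,0,0.08,-0.004,0,0,0.102,-0.005,0,0,0.124,-0.006,0,0,0.146,-0.007,0,0,0.165,-0.008,0,0,0.178,-0.008,0,0,0.1845,-0.0085,0,0,0.1855,-0.0085,0,0]}}

```text
t: 10.47
tool_pos: [0.6274, 0.0954, 0.1653]
tool_rot: [3.14, -0.009, 0.014]
contact_force: [-0.7, 0.1, -0.6]
opening: 0.0528
```

```bash
python3 look.py m .6275 .096 h4; python3 h.py .6275 .0957 .0505
```

```text
scene zb,zt [0.1242 0.1992] c [0.6271 0.0963] lo [0.6271 0.0962] hi [0.6271 0.0963] 960
side zb,zt [0.1256 0.2474] c [0.6285 0.094 ] lo [0.6286 0.0941] hi [0.6282 0.094 ] 780
MEAN [0.6278 0.0951]
t 10.57 pos [0.6266 0.0955 0.1661] yaw -0.006 tilt [ 0.009 -0.001 -1.   ] q [ 0.03  0.11  1.66 -0.    1.36  0.04] F [ 0.5  0.6 -1.3] open 0.0526
DELTA [-1.000e-04 -4.000e-04  1.156e-01] roll -0.006
```

{"method": "step_arm", "body": {"targets": [0,-0.001,0.01,0,0,-0.001,0.03,0,0,-0.001,0.05,0,0,-0.001,0.07,0,0,-0.001,0.085,0,0,-0.001,0.097,0,0,-0.001,0.105,0,0,-0.001,0.11,0,0,-0.001,0.112,0,0,-0.001,0.113,0,0,-0.001,0.114,0,0,-0.001,0.114,0]}}

```text
t: 11.57
tool_pos: [0.6283, 0.0964, 0.053]
tool_rot: [3.14, -0.009, 0.017]
contact_force: [0.2, -0.0, -0.9]
opening: 0.0532
```

```bash
python3 look.py m .6275 .096 h5; python3 h.py .6275 .0957 .0495
```

```text
scene zb,zt [0.0116 0.0881] c [0.628  0.0972] lo [0.628  0.0972] hi [0.6281 0.0973] 695
side zb,zt [0.0129 0.0913] c [0.6298 0.095 ] lo [0.63  0.095] hi [0.6295 0.095 ] 591
MEAN [0.6289 0.0961]
t 11.67 pos [0.6282 0.0964 0.0529] yaw -0.006 tilt [ 0.011 -0.001 -1.   ] q [ 0.04  0.24  1.72 -0.    1.17  0.04] F [ 0.4 -0.3 -1.2] open 0.053
DELTA [-0.0007  0.0007  0.0034] roll -0.006
```

{"method": "step_arm", "body": {"targets": [-0.001,0,0.001,0,-0.0015,0,0.002,0,-0.0015,0,0.003,0,-0.0015,0,0.004,0,-0.0015,0,0.004,0,-0.0015,0,0.004,0]}}

```text
t: 12.17
tool_pos: [0.6269, 0.0964, 0.0496]
tool_rot: [3.14, -0.009, 0.017]
contact_force: [-1.2, 0.0, 5.2]
opening: 0.0533
```

{"method": "step_arm", "body": {"targets": [0,0,0,0,0,0,0,0,0,0,0,0,0,0,0,0,0,0,0,0,0,0,0,0], "grip": 0.085}}

```text
t: 12.67
tool_pos: [0.6268, 0.0964, 0.0494]
tool_rot: [3.14, -0.009, 0.016]
contact_force: [-0.3, 0.6, 0.2]
opening: 0.085
```

{"method": "step_arm", "body": {"targets": [0,0,-0.015,0,0,0,-0.035,0,0,0,-0.06,0,0,0,-0.09,0,0,0,-0.12,0,0,0,-0.13,0,0,0,-0.13,0]}}

```text
t: 13.25
tool_pos: [0.628, 0.0967, 0.185]
tool_rot: [3.141, -0.009, 0.03]
contact_force: [-0.3, -0.0, 0.1]
opening: 0.0846
```

```bash
python3 look.py m .6275 .096 h6; python3 h.py .4342 -.2751 .18
```

```text
scene zb,zt [0.0097 0.0839] c [0.6268 0.0973] lo [0.6268 0.0973] hi [0.6268 0.0973] 863
side zb,zt [0.0096 0.211 ] c [0.6287 0.0949] lo [0.6288 0.0948] hi [0.6287 0.095 ] 688
MEAN [0.6278 0.0961]
t 13.35 pos [0.6252 0.0966 0.1792] yaw -0.006 tilt [ 0.01  -0.001 -1.   ] q [ 0.04  0.1   1.65 -0.    1.38  0.04] F [ 0.   0.7 -1.8] open 0.085
DELTA [-0.1889  0.3727 -0.0024] roll -0.006
```

View pics/h6scene.png

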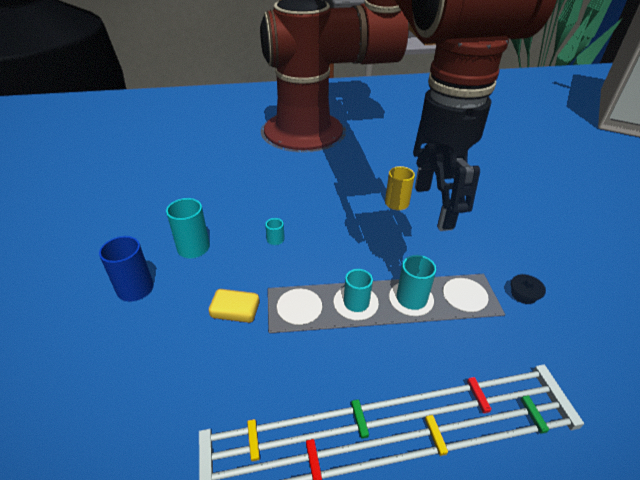

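S (357,290) and M (415,283) stand centred on pad_b and pad_c. Next is L.

{"method": "step_arm", "body": {"targets": [-0.006,0.012,0,0,-0.02,0.04,0,0,-0.037,0.073,0,0,-0.054,0.106,0,0,-0.071,0.139,0,0,-0.088,0.172,0,0,-0.105,0.205,0,0,-0.122,0.238,0,0,-0.139,0.271,0,0,-0.156,0.304,0,0,-0.173,0.337,0,0,-0.183,0.36,0,0]}}

```text
t: 14.35
tool_pos: [0.4366, -0.2641, 0.1749]
tool_rot: [-3.141, 0.012, -0.01]
contact_force: [-0.4, -0.2, 0.7]
opening: 0.0848
```

{"method": "step_arm", "body": {"targets": [-0.005,0.007,0,0,-0.006,0.01,0,0,-0.006,0.01,0,0]}}

```text
t: 14.6
tool_pos: [0.4292, -0.2737, 0.1729]
tool_rot: [-3.138, 0.015, -0.006]
contact_force: [0.3, -0.2, 0.8]
opening: 0.0851
```

```bash
python3 -c "
from h import *
d=imaging.get_image('wrist'); save(d,'w2')"; python3 h.py .4342 -.2751 .055
```

```text
t 14.65 pos [ 0.4299 -0.2732  0.1734] yaw -0.008 tilt [ 0.005  0.003 -1.   ] q [-0.72 -0.19  1.94  0.01  1.39 -0.71] F [0.5 0.2 1.1] open 0.085
DELTA [0.0037 0.0022 0.1185] roll -0.008
```

View pics/w2.png

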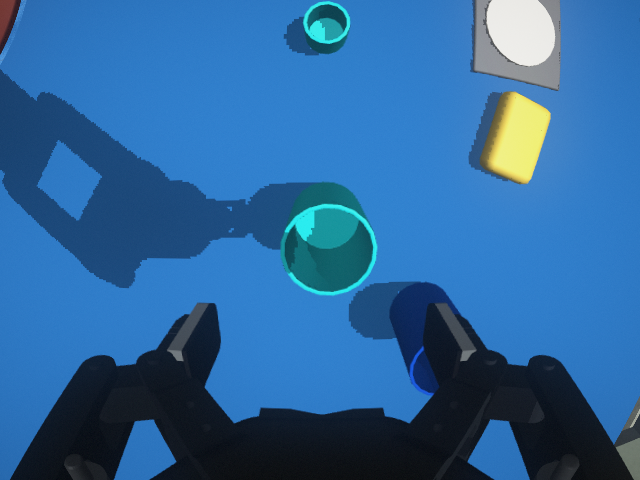

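The L rim is at (329,248), consistent with the 3.7 mm shift still to make. The blue cup is clear of the finger path.

{"method": "step_arm", "body": {"targets": [0.003,0.002,0.005,0,0.004,0.002,0.015,0,0.004,0.002,0.035,0,0.004,0.002,0.055,0,0.004,0.002,0.075,0,0.004,0.002,0.095,0,0.004,0.002,0.11,0,0.004,0.002,0.117,0,0.004,0.002,0.118,0,0.004,0.002,0.118,0]}}

```text
t: 15.48
tool_pos: [0.4346, -0.2741, 0.0549]
tool_rot: [-3.138, 0.011, -0.006]
contact_force: [-0.0, -0.1, 0.7]
opening: 0.0848
```

{"method": "step_arm", "body": {"targets": [0,0,0,0,0,0,0,0,0,0,0,0,0,0,0,0,0,0,0,0,0,0,0,0], "grip": 0.05, "force": 25}}

```text
t: 15.98
tool_pos: [0.4354, -0.2749, 0.0564]
tool_rot: [-3.139, 0.011, -0.009]
contact_force: [-1.6, 0.0, 4.9]
opening: 0.0621
```

{"method": "step_arm", "body": {"targets": [0,0,-0.005,0,0,0,-0.02,0,0,0,-0.04,0,0,0,-0.065,0,0,0,-0.09,0,0,0,-0.11,0,0,0,-0.12,0,0,0,-0.12,0]}}

```text
t: 16.65
tool_pos: [0.4358, -0.2761, 0.1792]
tool_rot: [3.14, -0.011, 0.015]
contact_force: [-0.5, -0.2, -1.5]
opening: 0.0626
```

```bash
python3 h.py .634 .191 .18
```

```text
t 16.65 pos [ 0.4358 -0.2761  0.1792] yaw -0.007 tilt [ 0.01  -0.001 -1.   ] q [-0.71 -0.18  1.92  0.01  1.39 -0.71] F [-0.5 -0.2 -1.5] open 0.0626
DELTA [ 0.1948 -0.4685  0.0006] roll -0.007
```

{"method": "step_arm", "body": {"targets": [0.003,-0.008,0,0,0.011,-0.026,0,0,0.022,-0.053,0,0,0.033,-0.08,0,0,0.045,-0.108,0,0,0.057,-0.137,0,0,0.069,-0.166,0,0,0.081,-0.195,0,0,0.093,-0.224,0,0,0.105,-0.253,0,0,0.117,-0.282,0,0,0.127,-0.306,0,0]}}

```text
t: 17.65
tool_pos: [0.564, 0.0318, 0.1774]
tool_rot: [3.141, -0.01, 0.009]
contact_force: [1.2, -1.1, -1.3]
opening: 0.062
```

```bash
python3 h.py .634 .191 .18
```

```text
t 17.65 pos [0.564  0.0318 0.1774] yaw -0.006 tilt [ 0.006 -0.    -1.   ] q [-0.08 -0.05  1.81  0.    1.38 -0.07] F [ 1.2 -1.1 -1.3] open 0.062
DELTA [ 0.069  -0.1596 -0.0022] roll -0.006
```

{"method": "step_arm", "body": {"targets": [0.01,-0.024,0,0,0.02,-0.046,-0.001,0,0.031,-0.071,-0.001,0,0.042,-0.097,-0.001,0,0.053,-0.122,-0.001,0,0.061,-0.142,-0.001,0,0.066,-0.154,-0.001,0,0.069,-0.159,-0.001,0,0.069,-0.1595,-0.001,0,0.069,-0.1595,-0.001,0]}}

```text
t: 18.48
tool_pos: [0.6334, 0.1904, 0.1777]
tool_rot: [3.141, -0.01, 0.006]
contact_force: [0.2, -0.5, -1.2]
opening: 0.0623
```

```bash
python3 look.py l .634 .191 h7; python3 h.py .634 .191 .064
```

```text
scene zb,zt [0.1234 0.2158] c [0.6328 0.1908] lo [0.6327 0.1907] hi [0.633  0.1909] 1680
side zb,zt [0.1244 0.2242] c [0.6348 0.1881] lo [0.6348 0.188 ] hi [0.6349 0.1882] 1074
MEAN [0.6338 0.1895]
t 18.58 pos [0.6336 0.1898 0.1784] yaw -0.007 tilt [ 0.005 -0.001 -1.   ] q [ 0.18  0.17  1.58 -0.    1.39  0.19] F [-0.2 -0.  -1.7] open 0.0622
DELTA [-0.0002 -0.0012  0.1144] roll -0.007
```

{"method": "step_arm", "body": {"targets": [0,-0.001,0.01,0,0,-0.0015,0.03,0,0,-0.0015,0.05,0,0,-0.0015,0.07,0,0,-0.0015,0.085,0,0,-0.0015,0.097,0,0,-0.0015,0.105,0,0,-0.0015,0.11,0,0,-0.0015,0.111,0,0,-0.0015,0.112,0,0,-0.0015,0.112,0]}}

```text
t: 19.5
tool_pos: [0.6349, 0.1914, 0.0674]
tool_rot: [3.141, -0.011, 0.01]
contact_force: [-0.2, -0.9, -1.5]
opening: 0.0622
```

```bash
python3 look.py l .634 .191 h8; python3 h.py .634 .191 .0625
```

```text
scene zb,zt [0.013  0.1097] c [0.6344 0.1918] lo [0.6342 0.1918] hi [0.6346 0.1919] 1271
side zb,zt [0.0138 0.1236] c [0.6363 0.1895] lo [0.6364 0.1894] hi [0.6362 0.1897] 864
MEAN [0.6353 0.1907]
t 19.6 pos [0.6349 0.1914 0.0676] yaw -0.007 tilt [ 0.007 -0.    -1.   ] q [ 0.18  0.28  1.64 -0.    1.21  0.19] F [ 0.6 -0.2 -0.7] open 0.0619
DELTA [-0.001   0.0004  0.0051] roll -0.007
```

{"method": "step_arm", "body": {"targets": [-0.001,0,0.001,0,-0.0015,0,0.002,0,-0.0015,0,0.003,0,-0.0015,0,0.004,0,-0.0015,0,0.005,0,-0.0015,0,0.0055,0,-0.0015,0,0.0055,0]}}

```text
t: 20.18
tool_pos: [0.6336, 0.1914, 0.0635]
tool_rot: [3.141, -0.011, 0.01]
contact_force: [-3.1, -1.5, 5.8]
opening: 0.0621
```

{"method": "step_arm", "body": {"targets": [0,0,0,0,0,0,0,0,0,0,0,0,0,0,0,0,0,0,0,0,0,0,0,0], "grip": 0.085}}

```text
t: 20.68
tool_pos: [0.6335, 0.1914, 0.0632]
tool_rot: [3.141, -0.011, 0.01]
contact_force: [1.1, -0.1, 1.0]
opening: 0.0847
```

{"method": "step_arm", "body": {"targets": [0,0,-0.015,0,0,0,-0.035,0,0,0,-0.06,0,0,0,-0.09,0,0,0,-0.12,0,0,0,-0.13,0,0,0,-0.13,0]}}

```text
t: 21.27
tool_pos: [0.6351, 0.192, 0.1991]
tool_rot: [-3.14, 0.011, -0.024]
contact_force: [0.1, -0.4, 0.7]
opening: 0.0848
```

```bash
python3 look.py l .634 .191 h9; python3 h.py .4354 -.1175 .16
```

```text
scene zb,zt [0.0094 0.1016] c [0.633  0.1917] lo [0.633  0.1917] hi [0.6329 0.1917] 1392
side zb,zt [0.0104 0.1016] c [0.6349 0.1892] lo [0.6349 0.1893] hi [0.6348 0.1892] 821
MEAN [0.6339 0.1905]
t 21.37 pos [0.6325 0.1915 0.193 ] yaw -0.007 tilt [ 0.006 -0.001 -1.   ] q [ 0.18  0.16  1.57 -0.    1.41  0.19] F [ 0.3  0.3 -0.6] open 0.0852
DELTA [-0.1951  0.3103  0.0319] roll -0.007
```

View pics/h9scene.png

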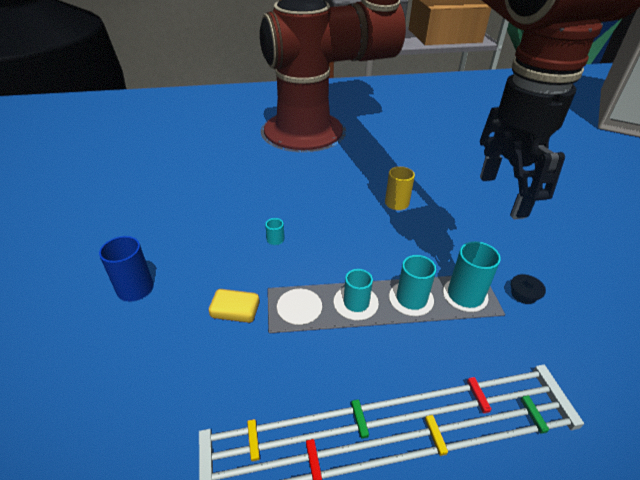

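L is centred on pad_d at (473,275). The last cup is XS at (275,231).

{"method": "step_arm", "body": {"targets": [-0.007,0.012,0,0,-0.024,0.038,0,0,-0.042,0.066,0.003,0,-0.06,0.095,0.006,0,-0.078,0.124,0.01,0,-0.096,0.153,0.014,0,-0.114,0.182,0.018,0,-0.132,0.211,0.022,0,-0.15,0.24,0.026,0,-0.168,0.268,0.03,0,-0.182,0.29,0.032,0,-0.19,0.303,0.032,0]}}

```text
t: 22.37
tool_pos: [0.4371, -0.1112, 0.1562]
tool_rot: [-3.14, 0.014, -0.0]
contact_force: [0.1, -0.7, -0.5]
opening: 0.0851
```

{"method": "step_arm", "body": {"targets": [0,0.004,0,0,0,0.005,0,0,0,0.005,0,0]}}

```text
t: 22.62
tool_pos: [0.4365, -0.1157, 0.1545]
tool_rot: [-3.139, 0.015, 0.004]
contact_force: [0.2, 0.3, -0.4]
opening: 0.0849
```

```bash
python3 -c "
from h import *
d=imaging.get_image('wrist'); save(d,'w3')"; python3 h.py .4354 -.1175 .009
```

```text
t 22.67 pos [ 0.4369 -0.1154  0.1551] yaw -0.009 tilt [-0.002  0.003 -1.   ] q [-0.42 -0.32  2.08  0.    1.39 -0.42] F [-0.2 -0.2 -0.4] open 0.0854
DELTA [-0.0013  0.0025  0.1461] roll -0.009
```

View pics/w3.png

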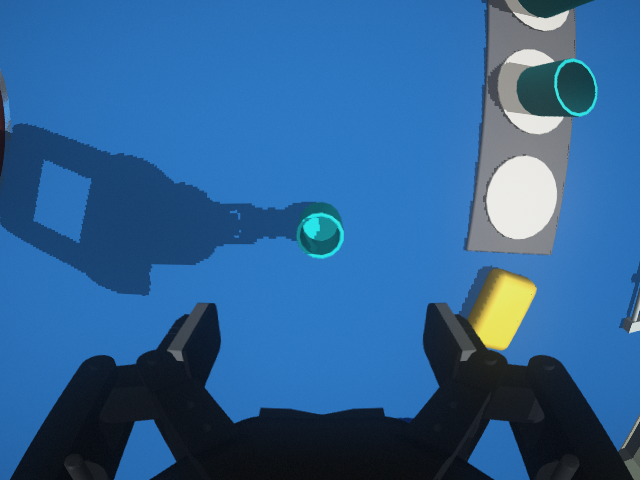

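XS is centred at (321,235).

{"method": "step_arm", "body": {"targets": [-0.001,0.002,0.01,0,-0.001,0.0025,0.035,0,-0.001,0.0025,0.065,0,-0.001,0.0025,0.09,0,-0.001,0.0025,0.11,0,-0.001,0.0025,0.125,0,-0.001,0.0025,0.136,0,-0.001,0.0025,0.142,0,-0.001,0.0025,0.144,0,-0.001,0.0025,0.144,0]}}

```text
t: 23.5
tool_pos: [0.4359, -0.1174, 0.011]
tool_rot: [-3.139, 0.013, 0.003]
contact_force: [0.2, -0.1, 0.4]
opening: 0.0849
```

{"method": "step_arm", "body": {"targets": [0,0,0,0,0,0,0,0,0,0,0,0,0,0,0,0,0,0,0,0,0,0,0,0,0,0,0,0], "grip": 0.025, "force": 22}}

```text
t: 24.08
tool_pos: [0.4365, -0.1177, 0.0118]
tool_rot: [-3.139, 0.013, 0.001]
contact_force: [-0.6, -0.3, 5.3]
opening: 0.0345
```

{"method": "step_arm", "body": {"targets": [0,0,-0.005,0,0,0,-0.02,0,0,0,-0.04,0,0,0,-0.065,0,0,0,-0.09,0,0,0,-0.11,0,0,0,-0.12,0,0,0,-0.12,0]}}

```text
t: 24.75
tool_pos: [0.4381, -0.1186, 0.1345]
tool_rot: [-3.142, 0.013, -0.006]
contact_force: [0.3, -0.8, 0.4]
opening: 0.0346
```

```bash
python3 h.py .615 -.0945 .13
```

```text
t 24.75 pos [ 0.4381 -0.1186  0.1345] yaw -0.008 tilt [ 0.004  0.    -1.   ] q [-0.43 -0.3   2.1   0.    1.34 -0.42] F [ 0.3 -0.8  0.4] open 0.0346
DELTA [ 0.1767 -0.0255  0.0052] roll -0.008
```

{"method": "step_arm", "body": {"targets": [0.005,0,0,0,0.017,-0.002,0,0,0.034,-0.005,0,0,0.055,-0.008,0,0,0.076,-0.011,0,0,0.097,-0.014,0,0,0.118,-0.017,0,0,0.139,-0.02,0,0,0.157,-0.023,0,0,0.17,-0.025,0,0,0.1755,-0.0255,0,0,0.1765,-0.0255,0,0]}}

```text
t: 25.75
tool_pos: [0.6146, -0.0941, 0.1328]
tool_rot: [-3.141, 0.012, -0.001]
contact_force: [0.4, 0.3, -1.3]
opening: 0.0345
```

```bash
python3 look.py xs .615 -.094 h10; python3 h.py .615 -.094 .0185
```

```text
scene zb,zt [0.1214 0.1651] c [ 0.6142 -0.0932] lo [ 0.6143 -0.0932] hi [ 0.614  -0.0932] 115
side zb,zt [0.1232 0.2118] c [ 0.6146 -0.0952] lo [ 0.6146 -0.0955] hi [ 0.6147 -0.095 ] 259
MEAN [ 0.6144 -0.0942]
t 25.85 pos [ 0.6139 -0.0944  0.1336] yaw -0.008 tilt [ 0.001  0.001 -1.   ] q [-0.27  0.12  1.71  0.    1.31 -0.26] F [-0.5  0.1 -0.1] open 0.0344
DELTA [ 0.0009 -0.0003  0.1151] roll -0.008
```

{"method": "step_arm", "body": {"targets": [0,-0.0005,0.01,0,0.0005,-0.0005,0.03,0,0.0005,-0.0005,0.05,0,0.0005,-0.0005,0.07,0,0.0005,-0.0005,0.085,0,0.0005,-0.0005,0.097,0,0.0005,-0.0005,0.105,0,0.0005,-0.0005,0.109,0,0.0005,-0.0005,0.111,0,0.0005,-0.0005,0.112,0,0.0005,-0.0005,0.112,0]}}

```text
t: 26.77
tool_pos: [0.6151, -0.094, 0.0224]
tool_rot: [-3.141, 0.013, -0.004]
contact_force: [0.0, -0.8, -0.1]
opening: 0.0346
```

```bash
python3 look.py xs .615 -.094 h11; python3 h.py .615 -.094 .0185
```

```text
scene zb,zt [0.0036 0.0523] c [ 0.6149 -0.093 ] lo [ 0.6145 -0.0931] hi [ 0.6171 -0.0921] 81
side zb,zt [0.0131 0.1298] c [ 0.6155 -0.095 ] lo [ 0.6161 -0.0952] hi [ 0.615  -0.0949] 190
MEAN [ 0.6152 -0.094 ]
t 26.87 pos [ 0.6153 -0.094   0.0227] yaw -0.008 tilt [ 0.003  0.    -1.   ] q [-0.27  0.25  1.76  0.    1.12 -0.26] F [-0.8  0.4 -0.1] open 0.0346
DELTA [-0.0003 -0.      0.0042] roll -0.008
```

{"method": "step_arm", "body": {"targets": [0,0,0.001,0,0,0,0.002,0,0,0,0.003,0,0,0,0.004,0,0,0,0.0045,0,0,0,0.0045,0]}}

```text
t: 27.37
tool_pos: [0.6155, -0.0941, 0.0189]
tool_rot: [-3.141, 0.013, -0.005]
contact_force: [-1.7, 0.4, 4.9]
opening: 0.0346
```

{"method": "step_arm", "body": {"targets": [0,0,0,0,0,0,0,0,0,0,0,0,0,0,0,0,0,0,0,0,0,0,0,0], "grip": 0.08}}

```text
t: 27.87
tool_pos: [0.6154, -0.094, 0.0187]
tool_rot: [-3.141, 0.013, -0.005]
contact_force: [0.5, 0.2, 0.4]
opening: 0.0801
```

{"method": "step_arm", "body": {"targets": [0,0,-0.015,0,0,0,-0.035,0,0,0,-0.06,0,0,0,-0.09,0,0,0,-0.12,0,0,0,-0.15,0,-0.04,0,-0.15,0,-0.08,0,-0.15,0,-0.12,0,-0.15,0,-0.15,0,-0.15,0,-0.17,0,-0.15,0,-0.17,0,-0.15,0]}}

```text
t: 28.87
tool_pos: [0.4422, -0.0924, 0.1687]
tool_rot: [3.141, -0.014, 0.005]
contact_force: [0.2, -0.4, 0.4]
opening: 0.0803
```

```bash
python3 look.py xs .615 -.094; python3 look.py s .622 .001;python3 look.py m .6275 .096;python3 look.py l .634 .191 fin; python3 - <<'E'
from h import *
for n in['scene','side']:
    d0=dict(np.load(f'pics/{n}0.npz')); d=imaging.get_image(n)
    for nm in('plug','soap'):
        print(n,nm,imaging.mark_of(nm,d)[:1])
    for nm,f in [('soap',lambda h:(h[...,0]>15)&(h[...,0]<32)&(h[...,1]>120)),('plug',lambda h:h[...,2]<50)]:
        r=[]
        for e in(d0,d):
            P=cloud(e);m=f(cv2.cvtColor(e['color'],cv2.COLOR_RGB2HSV))&(P[...,0]>.55)&(P[...,0]<.72)&(P[...,2]<.05)&(P[...,2]>.01)&((P[...,1]<-.14) if nm=='soap' else (P[...,1]>.25))&(abs(P[...,1])<.35)
            r.append(P[m].mean(0))
        print(nm,np.round(r,4).tolist())
E
```

```text
scene zb,zt [0.0081 0.0482] c [ 0.6152 -0.093 ] lo [ 0.6152 -0.0931] hi [ 0.6152 -0.0929] 228
side zb,zt [0.009  0.0473] c [ 0.617  -0.0954] lo [ 0.6171 -0.0955] hi [ 0.6169 -0.0953] 198
MEAN [ 0.6161 -0.0942]
scene zb,zt [0.0091 0.066 ] c [0.6215 0.0023] lo [0.6214 0.0023] hi [0.6215 0.0022] 489
side zb,zt [0.01   0.0657] c [ 0.6234 -0.    ] lo [6.235e-01 1.000e-04] hi [ 6.233e-01 -2.000e-04] 376
MEAN [0.6224 0.0011]
scene zb,zt [0.009  0.0837] c [0.6268 0.0972] lo [0.6267 0.0973] hi [0.6268 0.0972] 857
side zb,zt [0.0096 0.083 ] c [0.6287 0.0949] lo [0.6286 0.095 ] hi [0.6288 0.0949] 566
MEAN [0.6277 0.0961]
scene zb,zt [0.0093 0.1018] c [0.6329 0.1917] lo [0.633  0.1917] hi [0.6329 0.1917] 1394
side zb,zt [0.0092 0.0993] c [0.6348 0.1894] lo [0.6062 0.1397] hi [0.6348 0.1894] 580
MEAN [0.6339 0.1906]
scene plug [{'uv': [523.0, 295.1], 'score': 0.81}]
scene soap [{'uv': [234.8, 310.3], 'score': 0.63}]
soap [[0.6106, -0.1981, 0.0236], [0.6106, -0.1983, 0.0236]]
plug [[0.6506, 0.2895, 0.024], [0.6507, 0.2894, 0.024]]
side plug []
side soap [{'uv': [412.9, 297.8], 'score': 0.83}]
soap [[0.5967, -0.2064, 0.0251], [0.5977, -0.2054, 0.0252]]
plug [[0.6351, 0.2766, 0.0209], [nan, nan, nan]]<stdin>:10: RuntimeWarning: Mean of empty slice.
  ret = um.true_divide(
```

View pics/finscene.png

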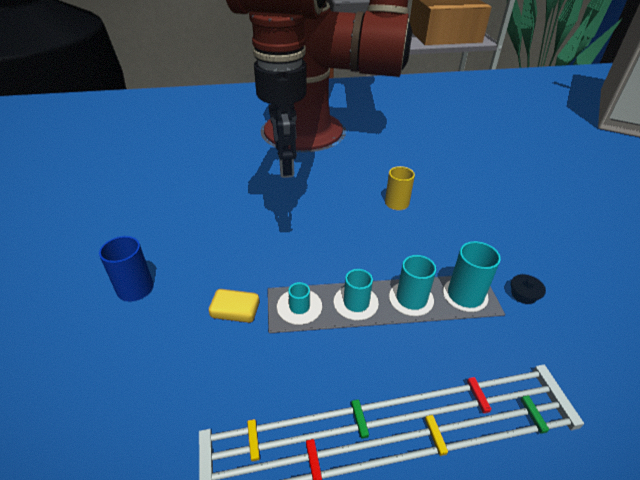

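All four cups stand centred, at (299,298), (358,290), (416,284) and (473,275). The arm is clear, so I hand in.

```bash
python3 -c "
from h import *
o=monitor.get_obs(); print(o['t'],np.abs(o['dq']).max()); print(ticket.finish_job())"
```

```text
29.5667 0.0052309952755799334
the job is handed in; nothing more can be done
None
```

The four turquoise cups stand upright in size order on the pads: largest on pad_d next to the plug, then pad_c and pad_b, with the smallest on pad_a next to the soap. I handed in at about 29.6 s, with the gripper clear of everything.

- **Centring:** averaged over the two cameras, each cup is within about 1.3 mm of its pad's centre. The cameras disagree with each other by about 2 to 3 mm, close to the stated calibration error.
- **Upright:** upper and lower parts of each cup wall line up within a fraction of a millimetre. The one exception was the lower half of the largest cup in the side view, a bad fit because part of the second-largest cup got into the measurement. The scene camera shows it upright.
- **Plug and soap:** the scene camera shows both within 0.2 mm of where they started; the side camera shows the soap about 1.4 mm off. The side camera could not re-check the plug, which was out of its sight at the end.
- **Look-alikes:** the blue and yellow cups were not touched.

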